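Load four raw castings into their finishing nests

ROBOT

A 6-joint arm with a two-finger parallel gripper is mounted at the origin on the work surface. World frame = base frame: x ahead of the robot, y to its left, z up, the work surface at z = 0. Lengths are in m, angles in degrees, forces in N, time in s.
With the tool pointing down it reaches from about 0.3 to 0.75 m from the base axis. Payload 8.5 kg.
Tool frame: the origin (TCP) lies at the very end of the fingers, on their centre line; the grasp point (between the pads) lies env.pinch_z behind it (env.pinch_z is the distance from the TCP to the grasp point, in m); z points along the fingers, y is the line along which they close (so a half turn about z gives the same grasp; the last joint's range is limited). The gripper opens to 85 mm and grips with 20 to 120 N. Pads are 22 mm wide; open, the fingers measure 114 mm over their backs; the gripper's body (76 mm by 85 mm) begins 54 mm behind the grasp point. The pads swing forward as they close: fully open they stand 13 mm farther back than shut.
Start: joints at [60.888, 21.807, 74.336, -0, 83.858, -12.336], TCP at [0.159, 0.527, 0.231] pointing down, gripper open.
Joint ranges: [-178.18, 178.18], [-50.72, 133.34], [12.68, 142.11], [-81.47, 261.47], [9.98, 163.14], [-165.26, 165.26]. Speed limits (degrees/s): [136.94, 136.94, 180, 180, 180, 180].

INTERFACE

Orientations are given as a 3x3 rotation matrix whose columns are the frame's x, y, z axes.
In Python, from rig import telemetry, get_image, env gives the robot as it stands. The module is installed in compiled form; this text tells all that it offers.
- The arm moves only by the tool apply_moves, never from a script. Its argument "series" is a list of rows, each a list of 7 numbers: the shift along the tool's x, y, z in mm, then the turn, a rotation vector about the tool's x, y, z in degrees, then the opening, from 0 (shut) to 1 (fully open). A call has 1 to 12 rows; each row shifts and turns the commanded pose from where the row before left it, along the tool's axes as they then stand; what a row does not reach is not made up. A row lasts 1/8 s, in which the tool goes at most 62.5 mm and 10.7 degrees, less where a joint would pass 70% of its speed; a pose out of reach is approached as far as the arm can. A call with a gripper value outside its range is refused whole. The fingers move at their own pace and stop on an object; "grip_force" is the grip in N (left out, the last holds). Time passes only in rows, so rows that do not move let the fingers close. It gives the time, the measured TCP pose, the force, the opening and the grip force at its end, in the units of the state.
- telemetry.observe(): the state, without advancing time (a new reading comes with each control period).
- get_image(name): name is "scene" or "top"; returns a dict with "frame" (480x640x3 uint8, red, green, blue), "z_map" (480x640 float32, m along the optical axis (not along the pixel's ray), 0 where there is no reading), "vertical_fov" (degrees; the focal length in pixels is half the picture's height over the tangent of half this angle, whatever the lens; pixels are square), "cx", "cy" (the principal point, pixels), "dist" ([k1, k2, p1, p2, k3] as OpenCV has them; the pictures are not rectified), "eye" and "attitude" of the camera in the world. Camera axes: x right, y up, looking along -z (the intrinsics and any distortion apply to the point x, -y, -z); pixel columns grow to the right and rows downward; lengths in m; the calibration is good to about 2 mm. A picture is of the moment at which its call begins.
- env.close_job(): hands the job in; it is judged then, once.
The state is a dict: "time_s": time; "q": joint angles; "qvel": joint speeds; "joint_efforts": joint torques, N m; "position": TCP position; "tool_rot": TCP orientation; "ft_force": force on the tool from outside, world axes, zero at the start; "wrist_torque": the same for the moment, N m; "grip_width": finger opening in m; "gripper_force": force on a finger pad.
Only numpy, scipy, OpenCV 4.12 (cv2) and the standard library are available. Lean on these libraries where they do the work, as an engineer would, in place of code of your own. Each camera call takes 0.05 s, during which the arm holds its last target. There are 200 camera calls.

TASK

Get the castings ready for fettling: put the impeller, the bearing block, the rocker and the bonnet each into the nest whose pocket has its shape, lying flat and fully home on the pocket floor with the feeder stub up. Lower each one gently into its pocket rather than dropping it, and do not shift the die grinder or the wire brush that lie among the work.

Things in the scene. Friction and masses are not known exactly. Their poses are not given: they have to be found in the camera images.
- impeller: Raw silver pump impeller, loose, stub up: round plate of diameter 76 mm, 6 thick, low curved vanes to 15 high, hub of diameter 34 to 20 high. Grip it by the upright round feeder stub, diameter 28, from 20 to 60 mm above the underside, on the hub's axis. Origin: on that axis at the underside, z up. Its yaw does not matter. About 0.3 kg.
- bearing_block: Raw silver bearing housing, loose, upright: foot 96 (x) by 34 (y) by 12 mm; on it an arch 54 (x) by 34 (y), radius 27 about a dark bore along y at height 33, top at 60 mm; small stub of diameter 22 to 68 mm. Grip it across the arch's flat faces, 34 mm apart along y, 40 to 50 mm above the underside. Origin: centre of the underside, z up. Same after a half turn. About 0.4 kg.
- rocker: Raw silver rocker, loose, stub up: hub diameter 36 mm, 20 high; long arm along +x to an eye of diameter 28 at 50 mm; short arm along -x to an eye of diameter 22 at 28 mm; arms 20 wide, 11 high, eyes 14 high. Grip it by the upright round feeder stub, diameter 24, from 20 to 60 mm above the underside, on the hub's axis. Origin: on that axis at the underside, z up. One way round only. About 0.2 kg.
- bonnet: Raw silver three-lug valve bonnet, loose, stub up: hub diameter 44 mm, 20 high; three lugs at 120 degrees, the first along +x, centres at 34 mm, end radius 11, 12 high. Grip it by the upright round feeder stub, diameter 32, from 20 to 60 mm above the underside, on the hub's axis. Origin: on that axis at the underside, z up. Same after a third of a turn. About 0.3 kg.
- nest_impeller: Green-blue tooling-board block fixed on the bench, 108 square mm, 22 high, with an empty black-floored pocket 12 deep: round, diameter 90. 7 mm clearance all round the casting, edge chamfered 2 mm. Origin: on the bench below the seated casting's origin, whose underside then lies 10 mm above it, axes along the nest's axes (any yaw will do).
- nest_bearing_block: Green-blue tooling-board block fixed on the bench, 130 (x) by 68 (y) mm, 22 high, with an empty black-floored pocket 12 deep: a rectangle of 110 (x) by 48 (y). 7 mm clearance all round the casting, edge chamfered 2 mm. Origin: on the bench below the seated casting's origin, whose underside then lies 10 mm above it, axes along the nest's axes (or half a turn from them).
- nest_rocker: Green-blue tooling-board block fixed on the bench, 135 (x, -55 to 80) by 68 (y) mm, 22 high, with an empty black-floored pocket 12 deep: wide middle, long end to +x, short end to -x. 7 mm clearance all round the casting, edge chamfered 2 mm. Origin: on the bench below the seated casting's origin, whose underside then lies 10 mm above it, axes along the nest's axes (this way round only).
- nest_bonnet: Green-blue tooling-board block fixed on the bench, 116 square mm, 22 high, with an empty black-floored pocket 12 deep: three lobes, one along +x. 7 mm clearance all round the casting, edge chamfered 2 mm. Origin: on the bench below the seated casting's origin, whose underside then lies 10 mm above it, axes along the nest's axes (or a third of a turn from them).
- die_grinder: Pneumatic die grinder lying among the work, not to be shifted: dark cylinder with an orange lever, brass inlet and red point, about 237 mm long (x), 38 wide, 47 high. Origin: near its middle, on the bench.
- wire_brush: Wooden-handled brass wire brush lying on its side among the work, not to be shifted: 245 mm long (x), 35 wide, 28 high. Origin: near its middle, on the bench.
Not all that is in view belongs to the job. Leave any brown or orange look-alike of the bearing_block alone. What is shaped like the bonnet but blue is not meant.

How it is judged (in metres and radians):
At the end, for the whole second after the job is handed in: Each of the four castings lies in its own nest: within 14 mm of the nest's centre point, underside on the pocket floor (6 to 12.5 mm above the nest's origin), level within 0.08 rad, stub up, released and at rest (horizontal distance between impeller and nest_impeller below 0.014 m and z of impeller in the frame of nest_impeller between 0.006 and 0.0125 m and angle between each of impeller, bearing_block, rocker, bonnet's own z axis and vertical below 0.08 rad and linear speed of each of impeller, bearing_block, rocker, bonnet below 0.02 m/s and angular speed of each of impeller, bearing_block, rocker, bonnet below 0.2 rad/s and horizontal distance between bearing_block and nest_bearing_block below 0.014 m and z of bearing_block in the frame of nest_bearing_block between 0.006 and 0.0125 m and horizontal distance between rocker and nest_rocker below 0.014 m and z of rocker in the frame of nest_rocker between 0.006 and 0.0125 m and horizontal distance between bonnet and nest_bonnet below 0.014 m and z of bonnet in the frame of nest_bonnet between 0.006 and 0.0125 m); the robot touches nothing.
It fails at once if a casting is dropped or thrown into its pocket (faster than 0.6 m/s within 20 mm of its seat, as after a fall of some 20 mm) ((horizontal distance between impeller and nest_impeller below 0.05 m and z of impeller in the frame of nest_impeller below 0.03 m and linear speed of impeller above 0.6 m/s) or (horizontal distance between bearing_block and nest_bearing_block below 0.05 m and z of bearing_block in the frame of nest_bearing_block below 0.03 m and linear speed of bearing_block above 0.6 m/s) or (horizontal distance between rocker and nest_rocker below 0.05 m and z of rocker in the frame of nest_rocker below 0.03 m and linear speed of rocker above 0.6 m/s) or (horizontal distance between bonnet and nest_bonnet below 0.05 m and z of bonnet in the frame of nest_bonnet below 0.03 m and linear speed of bonnet above 0.6 m/s)).
It fails at once if the die grinder is shifted by more than 25 mm (distance of die_grinder from where it was at the start of the episode above 0.025 m).
It fails at once if the wire brush is shifted by more than 25 mm (distance of wire_brush from where it was at the start of the episode above 0.025 m).
It also fails if it takes over 96 s, if anything falls off the work surface, if the arm or the gripper's body presses on something with over 40 N, if the wrist force passes 120 N, or if a joint passes its speed limit or range.

## Working session

There is one attempt and no reset: what is moved stays moved. The work goes in short steps, Python scripts to look and compute and a tool call to move; the robot and the scene stay as the last step left them, time stands still between calls to the robot, and variables do not carry over. Pictures are saved under pics/ and viewed, at most 14 in all, crops included, and the job is handed in when it is done.

Besides the shell and the picture viewer there is one more tool, called after "Emit:" by a JSON object that holds its "method" and its "body", one argument or row to a line. apply_moves: Moves the arm, as the interface text tells. Its arguments: {"type":"object","properties":{"series":{"type":"array"},"grip_force":{"type":"number"}},"required":["series"]}

```bash
mkdir -p pics; cat > h.py <<'E'
import numpy as np, cv2
from rig import telemetry, get_image, env
def cam(n):
    d=get_image(n); h,w=d['frame'].shape[:2]
    f=h/2/np.tan(np.radians(d['vertical_fov'])/2)
    d['K']=np.array([[f,0,d['cx']],[0,f,d['cy']],[0,0,1.]]); d['D']=np.array(d['dist'],float)
    d['R']=np.array(d['attitude']).reshape(3,3)@np.diag([1,-1,-1]); d['E']=np.array(d['eye'],float); return d
def rays(d,uv):
    p=cv2.undistortPoints(np.array(uv,float).reshape(-1,1,2),d['K'],d['D']).reshape(-1,2)
    return np.c_[p,np.ones(len(p))]@d['R'].T
def onplane(d,uv,z):
    r=rays(d,uv); return d['E']+r*((z-d['E'][2])/r[:,2])[:,None]
def cloud(d):
    h,w=d['z_map'].shape; u,v=np.meshgrid(np.arange(w),np.arange(h))
    r=rays(d,np.stack([u,v],-1).reshape(-1,2)).reshape(h,w,3)
    return d['E']+r*d['z_map'][...,None]
def save(n,im): cv2.imwrite('pics/'+n+'.png',im[...,::-1])
E
python3 - <<'E'
from h import *
for n in('top','scene'):
    d=cam(n); save(n+'0',d['frame']); print(n,d['E'],d['R'].round(3).tolist(),d['K'][0,0],d['D'],(d['z_map']>0).mean())
s=telemetry.observe(); print(s['position'],np.round(s['tool_rot'],3),s['grip_width'],env.pinch_z)
E
```

```text
top [ 0.38723031 -0.02135758  1.1555964 ] [[-0.018, -0.995, 0.098], [-1.0, 0.017, -0.012], [0.011, -0.099, -0.995]] 550.2608183066931 [-0.10138864  0.          0.          0.          0.        ] 0.995791015625
scene [ 1.27991678 -0.52831166  0.77570052] [[0.529, 0.512, -0.677], [0.849, -0.333, 0.411], [-0.015, -0.792, -0.611]] 454.00998673023537 [-0.08661866  0.          0.          0.          0.        ] 0.9960514322916667
[0.15862652 0.52634815 0.23077446] [[-0.957  0.289 -0.001]
 [ 0.289  0.957 -0.001]
 [ 0.    -0.001 -1.   ]] 0.0852399363884323 0.0187
```

View pics/top0.png

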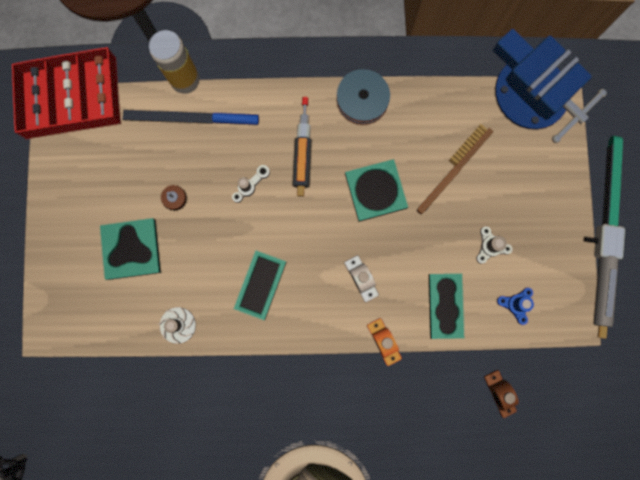

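View pics/scene0.png

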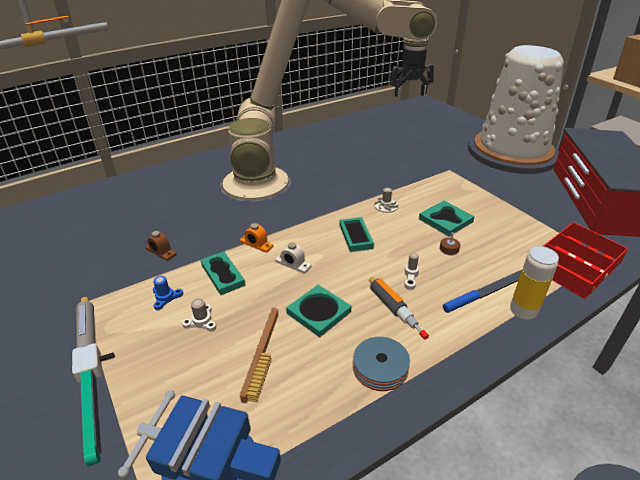

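The top view shows all of it. Candidates:

| Thing | Choice | Could be mistaken for it |
|---|---|---|
| impeller | silver-white vaned (178,325) | brown knob (173,197), disc stack (363,96) |
| bearing_block | silver (362,279) | orange (384,342), brown (502,394) |
| rocker | (250,183) | none |
| bonnet | silver (494,245) | blue (517,305) |

The nests are the bonnet nest at (130,248), bearing nest at (261,285), impeller nest at (376,190) and rocker nest at (446,306).

```bash
cat > m.py <<'E'
from h import *
T=cam('top'); S=cam('scene')
C={'T':cloud(T),'S':cloud(S)}; I={'T':T['frame'],'S':S['frame']}
np.set_printoptions(precision=4,suppress=True)
g={'imp':(178,325),'brg':(362,279),'roc':(250,183),'bon':(494,245)}
n={'imp':(376,190),'brg':(261,285),'roc':(446,306),'bon':(130,248)}
for k,p in g.items():
    c0=C['T'][p[1],p[0],:2]
    for v in 'TS':
        P=C[v]; near=np.hypot(*(P[...,:2]-c0).transpose(2,0,1))<0.08
        hsv=cv2.cvtColor(I[v],cv2.COLOR_RGB2HSV); 
        for it in range(3):
            st=near&(P[...,2]>(.062 if k=='brg' else .054))&(P[...,2]<.08)&(hsv[...,1]<90)
            q=P[st]
        print(k,v,len(q),'top xyz med',np.median(q,0),'minmax mid',(q.min(0)+q.max(0))/2, 'ext',np.ptp(q,0)[:2]) if len(q) else print(k,v,'none')
for k,p in n.items():
    c0=C['T'][p[1],p[0],:2]
    for v in 'TS':
        P=C[v]; hsv=cv2.cvtColor(I[v],cv2.COLOR_RGB2HSV)
        near=np.hypot(*(P[...,:2]-c0).transpose(2,0,1))<0.1
        gm=near&(hsv[...,0]>65)&(hsv[...,0]<100)&(hsv[...,1]>90)&(P[...,2]>.015)
        zt=np.median(P[gm][:,2]); bl=near&(hsv[...,2]<60)&(P[...,2]<.02)
        r=cv2.minAreaRect((P[gm][:,:2]*1000).astype(np.float32))
        print(k,v,gm.sum(),'ztop',zt,'rect',np.round(r[0],1),np.round(r[1],1),round(r[2],1),'floor z',np.median(P[bl][:,2]))
for k,p in list(g.items())+[('orange',(384,342)),('grinder',(302,155)),('brush',(455,170)),('blue',(517,305)),('knob',(173,197))]:
    print(k,C['T'][p[1],p[0]])
# crops
cr=[cv2.resize(I['T'][p[1]-45:p[1]+45,p[0]-45:p[0]+45],(266,266),interpolation=cv2.INTER_CUBIC) for p in (g['imp'],g['brg'],g['roc'],g['bon'],n['roc'],n['bon'])]
save('crops',np.vstack([np.hstack(cr[:3]),np.hstack(cr[3:])]))
E
python3 m.py
```

```text
imp T 159 top xyz med [0.3616 0.2785 0.0591] minmax mid [0.3625 0.2785 0.0598] ext [0.0259 0.0293]
imp S 45 top xyz med [0.366  0.2738 0.0592] minmax mid [0.3629 0.2768 0.0588] ext [0.0275 0.0308]
brg T 94 top xyz med [ 0.4524 -0.1091  0.0675] minmax mid [ 0.4522 -0.1086  0.0671] ext [0.0201 0.0222]
brg S 45 top xyz med [ 0.4582 -0.1087  0.0666] minmax mid [ 0.455  -0.1086  0.066 ] ext [0.0237 0.0218]
roc T 104 top xyz med [0.65   0.1315 0.0592] minmax mid [0.65   0.1314 0.0595] ext [0.0224 0.0212]
roc S 58 top xyz med [0.653  0.1285 0.0585] minmax mid [0.6516 0.1312 0.0577] ext [0.0255 0.027 ]
bon T 199 top xyz med [ 0.5166 -0.3865  0.06  ] minmax mid [ 0.516  -0.3867  0.0601] ext [0.0309 0.0308]
bon S 126 top xyz med [ 0.5211 -0.3881  0.0603] minmax mid [ 0.5175 -0.3877  0.0595] ext [0.0324 0.0292]
imp T 1099 ztop 0.021159653642913723 rect [ 638.7 -142.9] [107.2 105.3] 14.5 floor z 0.009701442708248353
imp S 862 ztop 0.0208068879844423 rect [ 640.5 -143.9] [111.6 110.2] 14.6 floor z 0.009536424059601978
brg T 667 ztop 0.020872506492937815 rect [442.9 102.7] [ 65.3 125.7] 68.8 floor z 0.009620486445827914
brg S 329 ztop 0.02039282950399024 rect [443.9 102.8] [ 67.3 139.6] 68.8 floor z 0.009285925945733742
roc T 1039 ztop 0.02132978865123869 rect [ 391.9 -281.8] [ 66.7 128.9] 89.5 floor z 0.01011462269066421
roc S 573 ztop 0.021026649957000765 rect [ 393.7 -284.9] [ 68.4 140.1] 89.8 floor z 0.00984690663463983
bon T 1755 ztop 0.020762903188157766 rect [522.9 377.8] [113.4 115.3] 6.7 floor z 0.009435860642827198
bon S 654 ztop 0.020567719153080255 rect [525.3 376.9] [118.6 123.8] 6.7 floor z 0.009809359544104002
imp [0.3631 0.2643 0.0515]
brg [ 0.4484 -0.1052  0.0664]
roc [0.6573 0.122  0.0203]
bon [ 0.5128 -0.3767  0.059 ]
orange [ 0.3235 -0.1456  0.067 ]
grinder [0.7093 0.011  0.0435]
brush [ 0.677  -0.3109  0.0294]
blue [ 0.3902 -0.4222  0.049 ]
knob [0.6296 0.2839 0.0251]
```

View pics/crops.png

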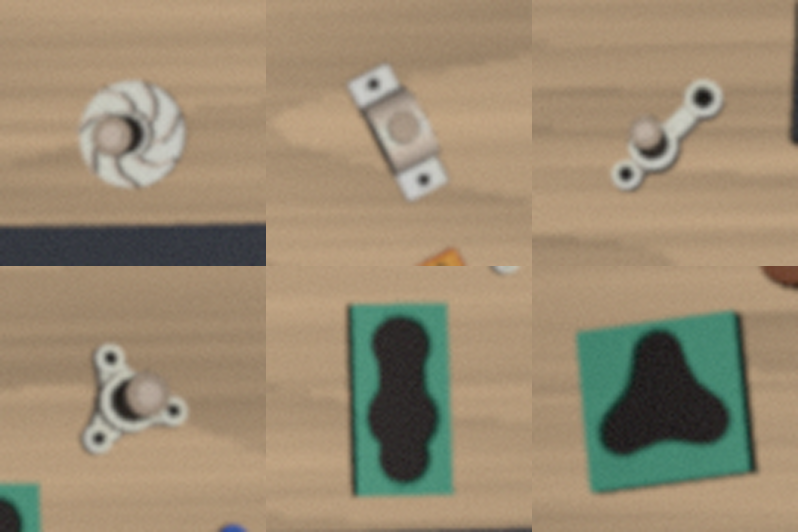

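The crops confirm the choices: silver impeller, bearing block, rocker and bonnet. They also show the rocker nest's long end toward +x (image up) and a bonnet nest lobe close to +x. Next I need the yaws.

```bash
cat > y.py <<'E'
from h import *
T=cam('top');P=cloud(T);hsv=cv2.cvtColor(T['frame'],cv2.COLOR_RGB2HSV)
def pts(c,r0,r1,m):
    d=P[...,:2]-c; r=np.hypot(d[...,0],d[...,1]); k=m&(r>r0)&(r<r1); return d[k],r[k]
sil=(P[...,2]>.006)&(P[...,2]<.018)&(hsv[...,1]<70)
blk=(hsv[...,2]<75)&(P[...,2]<.018)
hm=lambda d,n:np.degrees(np.angle(np.exp(1j*n*np.arctan2(d[:,1],d[:,0])).sum()))/n
for nm,c,m in(('bon',(.5165,-.387),sil),('bonnest',(.524,.3775),blk)):
    d,r=pts(c,.032,.052,m); print(nm,len(d),hm(d,3),'cent',(d.mean(0)*1e3).round(1))
for nm,c,m in(('roc',(.6505,.1313),sil),('rocnest',(.380,-.282),blk)):
    d,r=pts(c,.046,.072,m); print(nm,len(d),hm(d,1),r.max())
    d,r=pts(c,.026,.0385,m); print('  pixels',len(d),hm(d,1),hm(d,2))
for nm,c,m in(('brg',(.4535,-.1086),sil),('brgnest',(.4435,.1027),blk)):
    d,r=pts(c,.0,.065,m); R=cv2.minAreaRect((d*1000).astype(np.float32)); print(nm,len(d),R)
    d,r=pts(c,.035,.065,m); print('  axis',hm(d,2))
d,r=pts((.639,-.143),0,.06,blk); print('impnest black rect',cv2.minEnclosingCircle((d*1000).astype(np.float32)))
E
python3 y.py
```

```text
bon 167 18.567860355386358 cent [-0.4  4.7]
bonnest 400 5.889968196053842 cent [1.5 8.9]
roc 92 -46.51263528441947 0.06302808144120144
  pixels 98 145.5363521269628 -45.00470622449703
rocnest 188 -4.801058341501704 0.07017584522057443
  pixels 207 -103.7718337188578 -0.4050526215581384
brg 306 ((-0.6102027893066406, -0.016635894775390625), (95.95653533935547, 33.80667495727539), 26.3649845123291)
  axis 25.388466930701703
brgnest 1160 ((-0.3525848388671875, 1.5019340515136719), (45.953617095947266, 110.18457794189453), 69.0261001586914)
  axis -21.128167636905495
impnest black rect ((2.5960123538970947, -1.321645975112915), 44.40796661376953)
```

Emit:
{"method": "apply_moves", "body": {
  "series": [
    [-33.4,-22.4,16,0,0,0,1],
    [-33.4,-22.4,16,0,0,0,1],
    [-33.4,-22.4,16,0,0,0,1],
    [-33.4,-22.4,16,0,0,0,1],
    [-33.4,-22.4,16,0,0,0,1],
    [-33.4,-22.4,16,0,0,0,1],
    [-33.4,-22.4,16,0,0,0,1],
    [-33.4,-22.4,16,0,0,0,1],
    [0,0,0,0,0,0,1],
    [0,0,0,0,0,0,1]
  ],
  "grip_force": 60
}}

```text
time_s: 1.5
position: [0.3627, 0.2782, 0.1035]
tool_rot: [[-0.957, 0.289, 0.0], [0.289, 0.957, 0.0], [0.0, 0.0, -1.0]]
ft_force: [-0.3, 0.9, -0.2]
grip_width: 0.0854
gripper_force: 0.0
```

```bash
cat > d.py <<'E'
import sys
from h import *
# target x y z [tool-y angle]
a=[float(v) for v in sys.argv[1:]]
s=telemetry.observe(); R=np.array(s['tool_rot']).reshape(3,3); p=np.array(s['position'])
th=np.degrees(np.arctan2(R[1,1],R[0,1]))
print('t',round(s['time_s'],2),'p',p.round(4),'yaw',round(th,2),'tilt',R[:,2].round(4),'F',np.round(s['ft_force'],1),'w',round(s['grip_width'],4),'gf',np.round(s['gripper_force'],1),'q',np.round(s['q'],0))
if len(a)>=3:
    if len(a)>3:
        t=(th-a[3]+90)%180-90; print('turn rz',round(t,1))
        R=R@cv2.Rodrigues(np.array([0,0,np.radians(t)]))[0]
    print('shift mm',((np.array(a[:3])-p)@R*1000).round(1))
E
cat > near.py <<'E'
import sys
from h import *
# stub near x y, z threshold: midpoint from both views
x,y,z=map(float,sys.argv[1:4]); r=float(sys.argv[4]) if len(sys.argv)>4 else .04
for n in('top','scene'):
    d=cam(n);P=cloud(d);hsv=cv2.cvtColor(d['frame'],cv2.COLOR_RGB2HSV)
    k=(np.hypot(P[...,0]-x,P[...,1]-y)<r)&(P[...,2]>z)&(P[...,2]<z+.02)&(hsv[...,1]<90)&(hsv[...,2]>90)
    q=P[k]; print(n,len(q),((q.min(0)+q.max(0))/2).round(4) if len(q) else '',np.median(q[:,2]).round(4) if len(q) else '')
E
python3 d.py .3627 .2777 .026
```

```text
t 1.5 p [0.3627 0.2782 0.1035] yaw 73.21 tilt [ 0.e+00  2.e-04 -1.e+00] F [-0.3  0.9 -0.2] w 0.0854 gf 0.0 q [ 23.  21. 100.   0.  59. -51.]
shift mm [-0.2 -0.5 77.5]
```

Emit:
{"method": "apply_moves", "body": {
  "series": [
    [0,-0.5,25,0,0,0,1],
    [0,0,25,0,0,0,1],
    [0,0,27,0,0,0,1],
    [0,0,0,0,0,0,1],
    [0,0,0,0,0,0,0.1],
    [0,0,0,0,0,0,0.1],
    [0,0,0,0,0,0,0.1],
    [0,0,0,0,0,0,0.1],
    [0,0,0,0,0,0,0.1],
    [0,0,0,0,0,0,0.1],
    [0,0,0,0,0,0,0.1],
    [0,0,0,0,0,0,0.1]
  ],
  "grip_force": 60
}}

```text
time_s: 3.0
position: [0.3631, 0.2776, 0.0272]
tool_rot: [[-0.957, 0.289, 0.002], [0.289, 0.957, 0.001], [-0.001, 0.001, -1.0]]
ft_force: [-1.6, 0.2, 7.9]
grip_width: 0.0264
gripper_force: 58.6
```

```bash
python3 d.py .640 -.1435 .20
```

```text
t 3.0 p [0.3631 0.2776 0.0272] yaw 73.22 tilt [ 1.5e-03  8.0e-04 -1.0e+00] F [-1.6  0.2  7.9] w 0.0264 gf 58.6 q [ 23.  29. 105.   0.  46. -51.]
shift mm [-386.9 -323.1 -172.7]
```

Emit:
{"method": "apply_moves", "body": {
  "series": [
    [0,0,-20,0,0,0,0.1],
    [0,0,-40,0,0,0,0.1],
    [0,0,-40,0,0,0,0.1],
    [0,0,-40,0,0,0,0.1],
    [-20,-15,-20,0,0,0,0.1],
    [-40,-33,0,0,0,0,0.1],
    [-40,-33,0,0,0,0,0.1],
    [-40,-33,0,0,0,0,0.1],
    [-40,-33,0,0,0,0,0.1],
    [-40,-33,0,0,0,0,0.1],
    [-40,-33,0,0,0,0,0.1],
    [-40,-33,0,0,0,0,0.1]
  ]
}}

```text
time_s: 4.5
position: [0.5793, -0.0462, 0.1861]
tool_rot: [[-0.957, 0.289, -0.001], [0.289, 0.957, 0.0], [0.001, 0.0, -1.0]]
ft_force: [1.2, 0.3, -2.8]
grip_width: 0.0267
gripper_force: 59.5
```

Emit:
{"method": "apply_moves", "body": {
  "series": [
    [-40,-34,0,0,0,0,0.1],
    [-36,-30,0,0,0,0,0.1],
    [-10,-12,0,0,0,0,0.1],
    [0,0,0,0,0,0,0.1],
    [0,0,0,0,0,0,0.1]
  ]
}}

```text
time_s: 5.12
position: [0.6388, -0.1409, 0.1865]
tool_rot: [[-0.958, 0.288, -0.001], [0.288, 0.958, 0.001], [0.001, 0.0, -1.0]]
ft_force: [0.6, -0.2, -2.5]
grip_width: 0.0262
gripper_force: 59.5
```

```bash
python3 d.py .640 -.1435 .037; python3 - <<'E'
from h import *
save('hold1',cam('scene')['frame'])
E
```

```text
t 5.12 p [ 0.6388 -0.1409  0.1865] yaw 73.28 tilt [-6.e-04  6.e-04 -1.e+00] F [ 0.6 -0.2 -2.5] w 0.0262 gf 59.5 q [-23.  34.  60.   0.  86. -96.]
shift mm [ -2.   -2.1 149.5]
```

View pics/hold1.png

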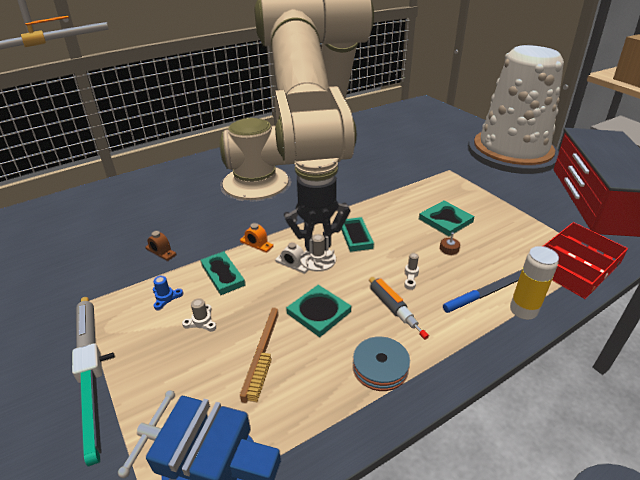

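The impeller is held upright at (318,255) with the nest at (319,310). Now lowering it.

Emit:
{"method": "apply_moves", "body": {
  "series": [
    [-2,-2,30,0,0,0,0.1],
    [0,0,30,0,0,0,0.1],
    [0,0,30,0,0,0,0.1],
    [0,0,20,0,0,0,0.1],
    [0,0,12,0,0,0,0.1],
    [0,0,8,0,0,0,0.1],
    [0,0,6,0,0,0,0.1],
    [0,0,5,0,0,0,0.1],
    [0,0,4,0,0,0,0.1],
    [0,0,3,0,0,0,0.1],
    [0,0,0,0,0,0,0.1],
    [0,0,0,0,0,0,0.1]
  ]
}}

```text
time_s: 6.68
position: [0.6408, -0.1448, 0.0385]
tool_rot: [[-0.957, 0.289, 0.0], [0.289, 0.957, -0.0], [-0.0, -0.0, -1.0]]
ft_force: [0.4, 0.0, -1.9]
grip_width: 0.0267
gripper_force: 59.5
```

```bash
python3 d.py .640 -.1435 .037; python3 near.py .64 -.1435 .015 .06; python3 near.py .64 -.1435 .026 .06
```

```text
t 6.67 p [ 0.6408 -0.1448  0.0385] yaw 73.22 tilt [ 3.e-04 -1.e-04 -1.e+00] F [ 0.4  0.  -1.9] w 0.0267 gf 59.5 q [-23.  42.  70.  -0.  67. -96.]
shift mm [1.1 1.1 1.5]
top 0  
scene 374 [ 0.6477 -0.1364  0.0247] 0.0189
top 0  
scene 75 [ 0.648  -0.1447  0.0356] 0.0297
```

Emit:
{"method": "apply_moves", "body": {
  "series": [
    [0,0,1,0,0,0,0.1],
    [0,0,1,0,0,0,0.1],
    [0,0,0,0,0,0,0.1],
    [0,0,0,0,0,0,0.1]
  ]
}}

```text
time_s: 7.38
position: [0.6407, -0.1448, 0.0372]
tool_rot: [[-0.957, 0.289, 0.001], [0.289, 0.957, -0.0], [-0.001, -0.0, -1.0]]
ft_force: [-3.4, 1.0, 4.9]
grip_width: 0.0263
gripper_force: 60.4
```

Emit:
{"method": "apply_moves", "body": {
  "series": [
    [0,0,0,0,0,0,0.5],
    [0,0,0,0,0,0,0.7],
    [0,0,0,0,0,0,1],
    [0,0,0,0,0,0,1],
    [0,0,0,0,0,0,1],
    [0,0,-20,0,0,0,1],
    [0,0,-40,0,0,0,1],
    [0,0,-50,0,0,0,1],
    [0,0,0,0,0,0,1],
    [0,0,0,0,0,0,1]
  ]
}}

```text
time_s: 8.62
position: [0.6403, -0.1447, 0.1456]
tool_rot: [[-0.957, 0.289, -0.001], [0.289, 0.957, 0.0], [0.001, 0.0, -1.0]]
ft_force: [0.7, -0.9, -0.9]
grip_width: 0.0852
gripper_force: 0.0
```

```bash
python3 near.py .64 -.1435 .055; python3 d.py .6505 .1313 .12 44.5
```

```text
top 0  
scene 84 [ 0.6411 -0.1453  0.0651] 0.069
t 8.72 p [ 0.6401 -0.1446  0.1448] yaw 73.22 tilt [-0.0025  0.0011 -1.    ] F [ 0.7  0.  -0.1] w 0.0857 gf 0.0 q [-23.  36.  63.   0.  80. -96.]
turn rz 28.7
shift mm [189.4 200.8  25.1]
```

Emit:
{"method": "apply_moves", "body": {
  "series": [
    [0,0,0,0,0,9.6,1],
    [0,0,0,0,0,9.6,1],
    [0,0,0,0,0,9.5,1],
    [30,32,0,0,0,0,1],
    [30,32,0,0,0,0,1],
    [30,32,0,0,0,0,1],
    [30,32,0,0,0,0,1],
    [30,32,0,0,0,0,1],
    [30,32,10,0,0,0,1],
    [9.5,9,15,0,0,0,1],
    [0,0,0,0,0,0,1],
    [0,0,0,0,0,0,1]
  ]
}}

```text
time_s: 10.22
position: [0.6513, 0.1298, 0.1213]
tool_rot: [[-0.7, 0.714, -0.0], [0.714, 0.7, -0.0], [-0.0, -0.0, -1.0]]
ft_force: [-0.1, -0.5, 0.1]
grip_width: 0.0855
gripper_force: 0.0
```

```bash
python3 d.py .6508 .1313 .026 44.5
```

```text
t 10.22 p [0.6513 0.1298 0.1213] yaw 44.45 tilt [-2.e-04 -3.e-04 -1.e+00] F [-0.1 -0.5  0.1] w 0.0855 gf 0.0 q [  1.  38.  64.  -0.  78. -43.]
turn rz -0.1
shift mm [ 1.4  0.7 95.3]
```

Emit:
{"method": "apply_moves", "body": {
  "series": [
    [1.4,0.7,30,0,0,0,1],
    [0,0,35,0,0,0,1],
    [0,0,30,0,0,0,1],
    [0,0,0,0,0,0,1],
    [0,0,0,0,0,0,0.1],
    [0,0,0,0,0,0,0.1],
    [0,0,0,0,0,0,0.1],
    [0,0,0,0,0,0,0.1],
    [0,0,0,0,0,0,0.1],
    [0,0,0,0,0,0,0.1],
    [0,0,0,0,0,0,0.1],
    [0,0,0,0,0,0,0.1]
  ]
}}

```text
time_s: 11.72
position: [0.651, 0.1328, 0.0272]
tool_rot: [[-0.701, 0.713, 0.001], [0.713, 0.701, 0.0], [-0.001, 0.001, -1.0]]
ft_force: [-0.6, -0.2, 5.9]
grip_width: 0.0224
gripper_force: 58.7
```

Emit:
{"method": "apply_moves", "body": {
  "series": [
    [0,0,-15,0,0,0,0.1],
    [0,0,-35,0,0,0,0.1],
    [0,0,-40,0,0,0,0.1],
    [0,0,-40,0,0,0,0.1],
    [0,0,-20,0,0,-7,0.1],
    [0,0,0,0,0,-10,0.1],
    [0,0,0,0,0,-10,0.1],
    [0,0,0,0,0,-10,0.1],
    [0,0,0,0,0,-8.5,0.1],
    [0,0,0,0,0,0,0.1]
  ]
}}

```text
time_s: 12.98
position: [0.6504, 0.1328, 0.1766]
tool_rot: [[-1.0, 0.001, -0.0], [0.001, 1.0, -0.0], [0.0, -0.0, -1.0]]
ft_force: [0.8, -0.9, -1.6]
grip_width: 0.0225
gripper_force: 58.9
```

```bash
python3 d.py .380 -.283 .17 90
```

```text
t 12.97 p [0.6504 0.1328 0.1766] yaw 89.95 tilt [-3.e-04 -0.e+00 -1.e+00] F [ 0.8 -0.9 -1.6] w 0.0225 gf 58.9 q [  1.  36.  59.  -0.  85. -89.]
turn rz -0.0
shift mm [ 270.4 -415.8    6.7]
```

Emit:
{"method": "apply_moves", "body": {
  "series": [
    [12,-18,0,0,0,0,0.1],
    [24,-37,0,0,0,0,0.1],
    [24,-37,0,0,0,0,0.1],
    [24,-37,0,0,0,0,0.1],
    [24,-37,0,0,0,0,0.1],
    [24,-37,0,0,0,0,0.1],
    [24,-37,0,0,0,0,0.1],
    [24,-37,0,0,0,0,0.1],
    [24,-37,0,0,0,0,0.1],
    [24,-37,0,0,0,0,0.1],
    [24,-37,0,0,0,0,0.1],
    [18.5,-28,0,0,0,0,0.1]
  ]
}}

```text
time_s: 14.48
position: [0.3792, -0.2847, 0.1768]
tool_rot: [[-1.0, 0.004, 0.0], [0.004, 1.0, -0.001], [-0.0, -0.001, -1.0]]
ft_force: [0.8, -0.3, -2.1]
grip_width: 0.0224
gripper_force: 59.1
```

Emit:
{"method": "apply_moves", "body": {
  "series": [
    [0,0,40,0,0,0,0.1],
    [0,0,40,0,0,0,0.1],
    [0,0,0,0,0,0,0.1],
    [0,0,0,0,0,0,0.1]
  ]
}}

```text
time_s: 14.98
position: [0.3809, -0.2839, 0.0978]
tool_rot: [[-1.0, 0.001, 0.001], [0.001, 1.0, -0.002], [-0.001, -0.002, -1.0]]
ft_force: [-0.1, -0.1, -2.2]
grip_width: 0.0226
gripper_force: 59.1
```

```bash
python3 d.py .380 -.283 .037 90; python3 - <<'E'
from h import *
a=cam('scene')['frame'][200:360,120:320]; b=cam('top')['frame'][230:390,350:550]
save('rock',np.hstack([cv2.resize(i,(400,320)) for i in(a,b)]))
E
```

```text
t 14.97 p [ 0.3809 -0.2839  0.0978] yaw 89.96 tilt [ 0.0013 -0.0017 -1.    ] F [-0.1 -0.1 -2.2] w 0.0226 gf 59.1 q [ -51.   23.   98.   -0.   59. -141.]
turn rz -0.0
shift mm [ 0.9  1.  60.8]
```

View pics/rock.png

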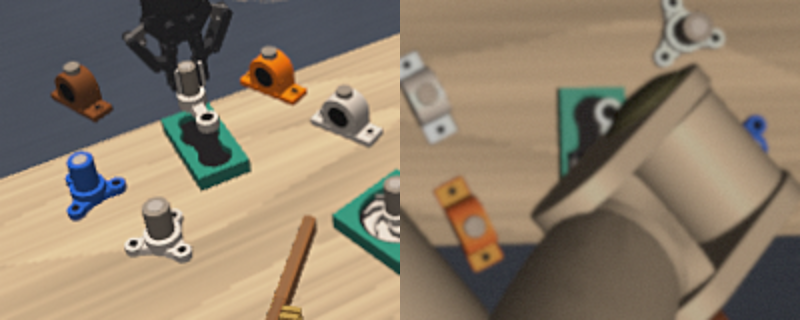

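The rocker is held upright over its nest at (205,145) in the crop, with its long arm toward the nest's long end. Lowering it now.

Emit:
{"method": "apply_moves", "body": {
  "series": [
    [1,1,20,0,0,0,0.1],
    [0,0,15,0,0,0,0.1],
    [0,0,8,0,0,0,0.1],
    [0,0,6,0,0,0,0.1],
    [0,0,5,0,0,0,0.1],
    [0,0,4,0,0,0,0.1],
    [0,0,2,0,0,0,0.1],
    [0,0,0,0,0,0,0.1],
    [0,0,1,0,0,0,0.1],
    [0,0,0,0,0,0,0.1]
  ]
}}

```text
time_s: 16.32
position: [0.3793, -0.2824, 0.0371]
tool_rot: [[-1.0, -0.001, 0.001], [-0.001, 1.0, -0.001], [-0.001, -0.001, -1.0]]
ft_force: [-5.8, 4.8, 23.0]
grip_width: 0.0225
gripper_force: 62.3
```

Emit:
{"method": "apply_moves", "body": {
  "series": [
    [0,0,-0.5,0,0,0,0.1],
    [0,0,0,0,0,0,0.5],
    [0,0,0,0,0,0,0.7],
    [0,0,0,0,0,0,1],
    [0,0,0,0,0,0,1],
    [0,0,0,0,0,0,1],
    [0,0,-20,0,0,0,1],
    [0,0,-40,0,0,0,1],
    [0,0,-40,0,0,0,1],
    [0,0,0,0,0,0,1],
    [0,0,0,0,0,0,1]
  ]
}}

```text
time_s: 17.7
position: [0.379, -0.282, 0.1352]
tool_rot: [[-1.0, -0.0, -0.001], [-0.0, 1.0, 0.001], [0.001, 0.001, -1.0]]
ft_force: [-0.8, 0.3, -0.8]
grip_width: 0.0853
gripper_force: 0.0
```

```bash
python3 near.py .38 -.283 .055; python3 d.py .5165 -.387 .12 90
```

```text
top 0  
scene 43 [ 0.3806 -0.2849  0.0645] 0.0695
t 17.8 p [ 0.3789 -0.2819  0.1347] yaw 90.02 tilt [-0.0015  0.0019 -1.    ] F [-0.8 -0.2 -0. ] w 0.0855 gf 0.0 q [ -51.   20.   95.   -0.   65. -141.]
turn rz 0.0
shift mm [-137.6 -105.1   14.3]
```

Emit:
{"method": "apply_moves", "body": {
  "series": [
    [-23,-17.5,0,0,0,0,1],
    [-23,-17.5,0,0,0,0,1],
    [-23,-17.5,0,0,0,0,1],
    [-23,-17.5,0,0,0,0,1],
    [-23,-17.5,0,0,0,0,1],
    [-22.5,-17.5,14,0,0,0,1],
    [0,0,0,0,0,0,1],
    [0,0,0,0,0,0,1]
  ]
}}

```text
time_s: 18.8
position: [0.5163, -0.3868, 0.1211]
tool_rot: [[-1.0, -0.0, -0.001], [-0.0, 1.0, 0.001], [0.001, 0.001, -1.0]]
ft_force: [-0.8, -0.2, -0.2]
grip_width: 0.0852
gripper_force: 0.0
```

```bash
python3 d.py .5167 -.3872 .026 90
```

```text
t 18.8 p [ 0.5163 -0.3868  0.1211] yaw 90.03 tilt [-0.0013  0.0013 -1.    ] F [-0.8 -0.2 -0.2] w 0.0852 gf 0.0 q [ -47.   36.   67.   -0.   76. -137.]
turn rz 0.0
shift mm [-0.5 -0.5 95.1]
```

Emit:
{"method": "apply_moves", "body": {
  "series": [
    [-0.5,-0.5,30,0,0,0,1],
    [0,0,35,0,0,0,1],
    [0,0,29,0,0,0,1],
    [0,0,0,0,0,0,1],
    [0,0,0,0,0,0,0.1],
    [0,0,0,0,0,0,0.1],
    [0,0,0,0,0,0,0.1],
    [0,0,0,0,0,0,0.1],
    [0,0,0,0,0,0,0.1],
    [0,0,0,0,0,0,0.1],
    [0,0,0,0,0,0,0.1],
    [0,0,0,0,0,0,0.1]
  ]
}}

```text
time_s: 20.3
position: [0.5177, -0.388, 0.0291]
tool_rot: [[-1.0, -0.0, 0.001], [-0.0, 1.0, -0.001], [-0.001, -0.001, -1.0]]
ft_force: [-1.0, 1.4, 5.4]
grip_width: 0.0303
gripper_force: 59.4
```

Emit:
{"method": "apply_moves", "body": {
  "series": [
    [0,0,-15,0,0,0,0.1],
    [0,0,-35,0,0,0,0.1],
    [0,0,-40,0,0,0,0.1],
    [0,0,-40,0,0,0,0.1],
    [0,0,-20,0,0,6,0.1],
    [0,0,0,0,0,6.3,0.1],
    [0,0,0,0,0,0,0.1],
    [0,0,0,0,0,0,0.1]
  ]
}}

```text
time_s: 21.3
position: [0.5171, -0.3877, 0.1777]
tool_rot: [[-0.978, 0.211, -0.001], [0.211, 0.978, 0.001], [0.001, 0.0, -1.0]]
ft_force: [-0.9, -0.3, -3.2]
grip_width: 0.0304
gripper_force: 59.7
```

```bash
python3 d.py .524 .3775 .17 77.7
```

```text
t 21.3 p [ 0.5171 -0.3877  0.1777] yaw 77.84 tilt [-6.e-04  6.e-04 -1.e+00] F [-0.9 -0.3 -3.2] w 0.0304 gf 59.7 q [ -47.   34.   63.   -0.   84. -125.]
turn rz 0.1
shift mm [156.3 749.1   8.1]
```

Emit:
{"method": "apply_moves", "body": {
  "series": [
    [4,20,0,0,0,0,0.1],
    [9,43,0,0,0,0,0.1],
    [9,43,0,0,0,0,0.1],
    [9,43,0,0,0,0,0.1],
    [9,43,0,0,0,0,0.1],
    [9,43,0,0,0,0,0.1],
    [9,43,0,0,0,0,0.1],
    [9,43,0,0,0,0,0.1],
    [9,43,0,0,0,0,0.1],
    [9,43,0,0,0,0,0.1],
    [9,43,0,0,0,0,0.1],
    [9,43,0,0,0,0,0.1]
  ]
}}

```text
time_s: 22.8
position: [0.5213, 0.1172, 0.1778]
tool_rot: [[-0.977, 0.211, -0.0], [0.211, 0.977, -0.0], [0.0, -0.0, -1.0]]
ft_force: [0.1, 0.6, -3.2]
grip_width: 0.0307
gripper_force: 60.0
```

Emit:
{"method": "apply_moves", "body": {
  "series": [
    [9,43,0,0,0,0,0.1],
    [9,43,0,0,0,0,0.1],
    [9,43,0,0,0,0,0.1],
    [9,43,0,0,0,0,0.1],
    [9,43,0,0,0,0,0.1],
    [8,41,0,0,0,0,0.1],
    [0,0,30,0,0,0,0.1],
    [0,0,40,0,0,0,0.1],
    [0,0,0,0,0,0,0.1],
    [0,0,0,0,0,0,0.1]
  ]
}}

```text
time_s: 24.05
position: [0.5249, 0.3775, 0.1094]
tool_rot: [[-0.977, 0.212, 0.002], [0.212, 0.977, 0.001], [-0.002, 0.001, -1.0]]
ft_force: [0.4, -0.6, -2.7]
grip_width: 0.0304
gripper_force: 60.2
```

```bash
python3 d.py .524 .3775 .039 77.7; python3 - <<'E'
from h import *
a=cam('scene')['frame'][120:280,350:550]; b=cam('top')['frame'][170:330,50:250]
save('bon',np.hstack([cv2.resize(i,(400,320)) for i in(a,b)]))
E
```

```text
t 24.05 p [0.5249 0.3775 0.1094] yaw 77.75 tilt [ 0.0019  0.001  -1.    ] F [ 0.4 -0.6 -2.7] w 0.0304 gf 60.2 q [ 25.  37.  68.   0.  75. -53.]
turn rz 0.1
shift mm [ 1.  -0.3 70.4]
```

View pics/bon.png

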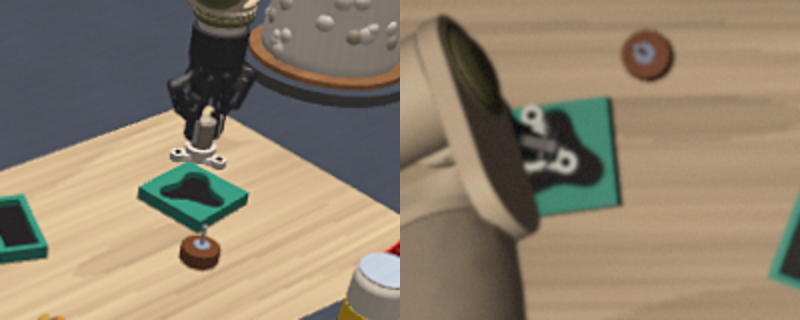

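The bonnet hangs level over its nest, with lugs at (532,115) and (565,162) in the crop matching the pocket lobes. Lowering it.

Emit:
{"method": "apply_moves", "body": {
  "series": [
    [1,0,25,0,0,0,0.1],
    [0,0,18,0,0,0,0.1],
    [0,0,8,0,0,0,0.1],
    [0,0,6,0,0,0,0.1],
    [0,0,5,0,0,0,0.1],
    [0,0,4,0,0,0,0.1],
    [0,0,2,0,0,0,0.1],
    [0,0,1,0,0,0,0.1],
    [0,0,0,0,0,0,0.1],
    [0,0,0,0,0,0,0.1]
  ]
}}

```text
time_s: 25.4
position: [0.5232, 0.3775, 0.0391]
tool_rot: [[-0.977, 0.213, 0.0], [0.213, 0.977, 0.0], [-0.0, 0.0, -1.0]]
ft_force: [0.0, -1.1, -0.8]
grip_width: 0.0306
gripper_force: 60.8
```

Emit:
{"method": "apply_moves", "body": {
  "series": [
    [0,0,0.7,0,0,0,0.1],
    [0,0,0,0,0,0,0.1],
    [0,0,0,0,0,0,0.5],
    [0,0,0,0,0,0,0.7],
    [0,0,0,0,0,0,1],
    [0,0,0,0,0,0,1],
    [0,0,0,0,0,0,1],
    [0,0,-20,0,0,0,1],
    [0,0,-40,0,0,0,1],
    [0,0,-40,0,0,0,1],
    [0,0,0,0,0,0,1],
    [0,0,0,0,0,0,1]
  ]
}}

```text
time_s: 26.9
position: [0.5228, 0.3773, 0.1374]
tool_rot: [[-0.977, 0.213, -0.001], [0.213, 0.977, -0.001], [0.001, -0.001, -1.0]]
ft_force: [0.4, -0.4, 0.0]
grip_width: 0.0854
gripper_force: 0.0
```

```bash
python3 near.py .524 .3775 .055; python3 d.py .4532 -.1086 .13 116.2
```

```text
top 43 [0.5109 0.3784 0.0637] 0.0684
scene 46 [0.5225 0.3763 0.07  ] 0.0697
t 27.0 p [0.5227 0.3772 0.1367] yaw 77.72 tilt [-0.0023 -0.0011 -1.    ] F [ 0.5 -0.3 -0. ] w 0.0854 gf 0.0 q [ 25.  36.  66.   0.  78. -52.]
turn rz -38.5
shift mm [ 276.8 -405.2    7.4]
```

Emit:
{"method": "apply_moves", "body": {
  "series": [
    [0,0,0,0,0,-9.6,1],
    [0,0,0,0,0,-9.6,1],
    [0,0,0,0,0,-9.6,1],
    [0,0,0,0,0,-9.7,1],
    [25,-37,0,0,0,0,1],
    [25,-37,0,0,0,0,1],
    [25,-37,0,0,0,0,1],
    [25,-37,0,0,0,0,1],
    [25,-37,0,0,0,0,1],
    [25,-37,0,0,0,0,1],
    [25,-37,0,0,0,0,1],
    [25,-37,0,0,0,0,1]
  ]
}}

```text
time_s: 28.5
position: [0.4739, 0.0222, 0.1374]
tool_rot: [[-0.897, -0.442, -0.002], [-0.442, 0.897, 0.0], [0.001, 0.001, -1.0]]
ft_force: [1.2, 1.0, 0.0]
grip_width: 0.0858
gripper_force: 0.0
```

Emit:
{"method": "apply_moves", "body": {
  "series": [
    [25,-37,0,0,0,0,1],
    [25,-37,0,0,0,0,1],
    [27,-35,7,0,0,0,1],
    [0,0,0,0,0,0,1],
    [0,0,0,0,0,0,1]
  ]
}}

```text
time_s: 29.12
position: [0.4534, -0.1079, 0.1306]
tool_rot: [[-0.897, -0.442, -0.001], [-0.442, 0.897, 0.001], [0.001, 0.001, -1.0]]
ft_force: [-1.1, 0.6, -0.4]
grip_width: 0.0853
gripper_force: 0.0
```

```bash
python3 d.py .4532 -.1086 .026 116.2;python3 - <<'E'
from h import *
save('brg',cv2.resize(cam('scene')['frame'][170:330,200:400],(600,480)))
E
```

```text
t 29.12 p [ 0.4534 -0.1079  0.1306] yaw 116.2 tilt [-1.2e-03  9.0e-04 -1.0e+00] F [-1.1  0.6 -0.4] w 0.0853 gf 0.0 q [ -28.   20.   96.    0.   64. -144.]
turn rz 0.0
shift mm [  0.4  -0.7 104.6]
```

View pics/brg.png

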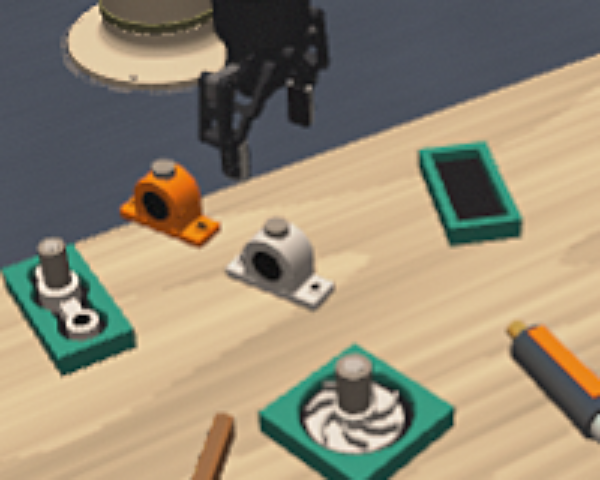

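The gripper lines up with the silver block at (278,262) in the crop. The impeller and rocker are seated.

Emit:
{"method": "apply_moves", "body": {
  "series": [
    [0.4,-0.7,35,0,0,0,1],
    [0,0,30,0,0,0,1],
    [0,0,25,0,0,0,1],
    [0,0,13,0,0,0,1],
    [0,0,0,0,0,0,1],
    [0,0,0,0,0,0,0.1],
    [0,0,0,0,0,0,0.1],
    [0,0,0,0,0,0,0.1],
    [0,0,0,0,0,0,0.1],
    [0,0,0,0,0,0,0.1],
    [0,0,0,0,0,0,0.1],
    [0,0,0,0,0,0,0.1]
  ]
}}

```text
time_s: 30.68
position: [0.4538, -0.1091, 0.0288]
tool_rot: [[-0.897, -0.442, 0.001], [-0.442, 0.897, -0.0], [-0.001, -0.001, -1.0]]
ft_force: [-0.4, 1.2, 6.6]
grip_width: 0.033
gripper_force: 60.9
```

Emit:
{"method": "apply_moves", "body": {
  "series": [
    [0,0,-15,0,0,0,0.1],
    [0,0,-35,0,0,0,0.1],
    [0,0,-40,0,0,0,0.1],
    [0,0,-40,0,0,0,0.1],
    [0,0,-20,0,0,8,0.1],
    [0,0,0,0,0,10,0.1],
    [0,0,0,0,0,10,0.1],
    [0,0,0,0,0,10,0.1],
    [0,0,0,0,0,9.3,0.1],
    [0,0,0,0,0,0,0.1],
    [0,0,0,0,0,0,0.1]
  ]
}}

```text
time_s: 32.05
position: [0.4534, -0.109, 0.1779]
tool_rot: [[-0.934, 0.357, -0.001], [0.357, 0.934, 0.0], [0.001, 0.0, -1.0]]
ft_force: [-1.0, -0.0, -3.8]
grip_width: 0.0332
gripper_force: 60.6
```

```bash
python3 d.py .4433 .1030 .17 68.9
```

```text
t 32.05 p [ 0.4534 -0.109   0.1779] yaw 69.1 tilt [-5.e-04  2.e-04 -1.e+00] F [-1.  -0.  -3.8] w 0.0332 gf 60.6 q [-28.  16.  92.  -0.  71. -97.]
turn rz 0.2
shift mm [ 85.7 194.2   8. ]
```

Emit:
{"method": "apply_moves", "body": {
  "series": [
    [8,18,0,0,0,0,0.1],
    [16,36,0,0,0,0,0.1],
    [16,36,0,0,0,0,0.1],
    [16,36,0,0,0,0,0.1],
    [16,36,0,0,0,0,0.1],
    [13.5,32,0,0,0,0,0.1],
    [0,0,30,0,0,0,0.1],
    [0,0,40,0,0,0,0.1],
    [0,0,0,0,0,0,0.1],
    [0,0,0,0,0,0,0.1]
  ]
}}

```text
time_s: 33.3
position: [0.4444, 0.1026, 0.1094]
tool_rot: [[-0.933, 0.359, 0.002], [0.359, 0.933, -0.0], [-0.002, 0.001, -1.0]]
ft_force: [0.4, -0.2, -2.8]
grip_width: 0.033
gripper_force: 61.2
```

```bash
python3 d.py .4433 .1030 .0388 68.9;python3 - <<'E'
from h import *
save('brg2',cv2.resize(cam('scene')['frame'][130:290,270:470],(600,480)))
E
```

```text
t 33.3 p [0.4444 0.1026 0.1094] yaw 68.97 tilt [ 1.8e-03 -1.0e-04 -1.0e+00] F [ 0.4 -0.2 -2.8] w 0.033 gf 61.2 q [ -2.  21. 100.  -0.  60. -71.]
turn rz 0.1
shift mm [ 1.3 -0.  70.5]
```

View pics/brg2.png

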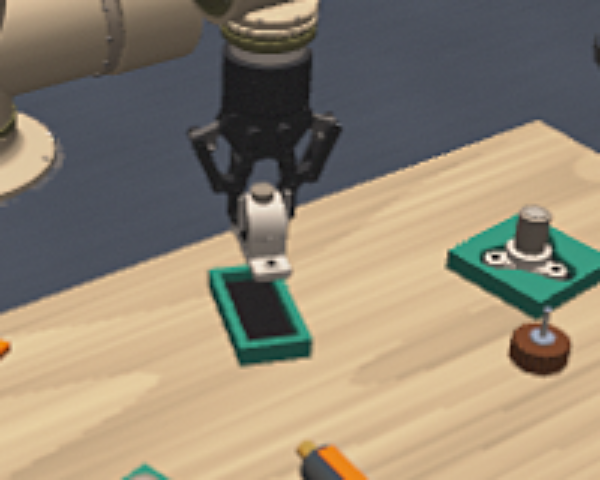

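The block is held above its nest, end-on to this view, and the bonnet is seated at (530,250). Lowering the block.

Emit:
{"method": "apply_moves", "body": {
  "series": [
    [1,0,25,0,0,0,0.1],
    [0,0,18,0,0,0,0.1],
    [0,0,8,0,0,0,0.1],
    [0,0,6,0,0,0,0.1],
    [0,0,5,0,0,0,0.1],
    [0,0,4,0,0,0,0.1],
    [0,0,2,0,0,0,0.1],
    [0,0,1,0,0,0,0.1],
    [0,0,0,0,0,0,0.1],
    [0,0,0,0,0,0,0.1]
  ]
}}

```text
time_s: 34.6
position: [0.4427, 0.1031, 0.0392]
tool_rot: [[-0.933, 0.36, 0.0], [0.36, 0.933, -0.0], [-0.0, 0.0, -1.0]]
ft_force: [0.4, -0.1, -3.3]
grip_width: 0.0331
gripper_force: 61.4
```

Emit:
{"method": "apply_moves", "body": {
  "series": [
    [0,0,0.7,0,0,0,0.1],
    [0,0,0.3,0,0,0,0.1],
    [0,0,0,0,0,0,0.1],
    [0,0,0,0,0,0,0.5],
    [0,0,0,0,0,0,0.7],
    [0,0,0,0,0,0,1],
    [0,0,0,0,0,0,1],
    [0,0,0,0,0,0,1],
    [0,0,-20,0,0,0,1],
    [0,0,-40,0,0,0,1],
    [0,0,-50,0,0,0,1],
    [0,0,0,0,0,0,1]
  ]
}}

```text
time_s: 36.1
position: [0.4441, 0.1031, 0.151]
tool_rot: [[-0.933, 0.36, 0.007], [0.36, 0.933, -0.0], [-0.007, 0.002, -1.0]]
ft_force: [-0.8, -0.1, -0.9]
grip_width: 0.085
gripper_force: 0.0
```

Emit:
{"method": "apply_moves", "body": {
  "series": [
    [0,0,-40,0,0,0,1],
    [0,0,-40,0,0,0,1],
    [50,0,0,0,0,0,1],
    [50,0,0,0,0,0,1],
    [0,0,0,0,0,0,1],
    [0,0,0,0,0,0,1]
  ]
}}

```text
time_s: 36.85
position: [0.3497, 0.1389, 0.2277]
tool_rot: [[-0.933, 0.359, -0.0], [0.359, 0.933, -0.0], [0.0, -0.0, -1.0]]
ft_force: [0.8, 0.1, -0.5]
grip_width: 0.0854
gripper_force: 0.0
```

```bash
for a in ".64 -.1435 .06" ".38 -.283 .06" ".524 .3775 .06" ".4433 .103 .067"; do python3 near.py $a; done; python3 d.py; python3 - <<'E'
from h import *
save('end',cam('scene')['frame'])
E
```

```text
top 143 [ 0.6398 -0.1437  0.068 ] 0.0692
scene 83 [ 0.6415 -0.1451  0.0683] 0.069
top 113 [ 0.3804 -0.2833  0.0697] 0.0701
scene 41 [ 0.3809 -0.2846  0.0698] 0.0694
top 187 [0.5213 0.3759 0.0688] 0.0691
scene 46 [0.5235 0.3751 0.0696] 0.0697
top 187 [0.4411 0.1008 0.0747] 0.0729
scene 54 [0.4466 0.1    0.0729] 0.0737
t 37.25 p [0.3496 0.1389 0.228 ] yaw 68.9 tilt [-4.e-04 -0.e+00 -1.e+00] F [0.6 0.  0.8] w 0.0854 gf 0.0 q [  3.   4.  99.   0.  77. -65.]
```

View pics/end.png

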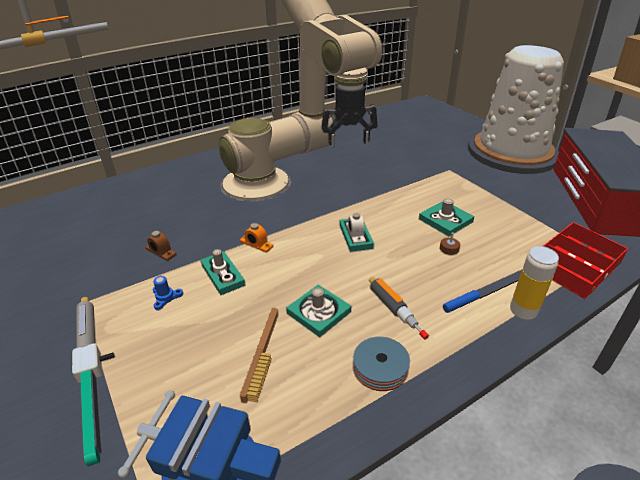

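All four look seated. One last check that the bearing block is level: foot ends should stand at 22 mm and the stub top at 78 mm.

```bash
python3 near.py .4433 .103 .0755 .03; python3 - <<'E'
from h import *
d=cam('top');P=cloud(d);hsv=cv2.cvtColor(d['frame'],cv2.COLOR_RGB2HSV)
a=np.radians(-21.1);u=np.array([np.cos(a),np.sin(a)]);e=P[...,:2]-[.4433,.103]
s=e@u; t=e@np.array([-u[1],u[0]])
for lo,hi in((-.044,-.032),(.032,.044)):
    k=(s>lo)&(s<hi)&(abs(t)<.012)&(hsv[...,1]<80)&(hsv[...,2]>100); print(k.sum(),np.median(P[k][:,2]))
k=(abs(s)<.055)&(abs(t)<.024)&(hsv[...,1]<70)&(hsv[...,2]>110)&(P[...,2]<.03)&(P[...,2]>.015); print(cv2.minAreaRect((P[k][:,:2]*1000).astype(np.float32)))
E
```

```text
top 74 [0.4416 0.1016 0.0787] 0.078
scene 21 [0.4464 0.1012 0.0783] 0.0777
65 0.022515197161207867
63 0.02235914870804545
((443.8522033691406, 105.58879089355469), (42.654754638671875, 95.91659545898438), 69.05854797363281)
```

Level and home: stub top at 78 mm, foot ends at 22.5 and 22.4 mm.

```bash
python3 -c "
from rig import env
print(env.close_job())"
```

```text
the job is handed in; nothing more can be done
None
```

All four castings measured seated, stub up, in their own nests, each lowered in gently; neither the die grinder nor the wire brush was touched, and the job was handed in at about 37 s of the 96 s allowed (no verdict was returned).

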